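# Close the flanged sample line and snap its joint clip on

## Robot

A 6-joint arm with a two-finger parallel gripper is mounted at the origin on a cart in front of the work surface, level with it; the furniture and walls round the work are solid. World frame = base frame: x ahead of the robot, y to its left, z up, the work surface at z = 0. Lengths are in m, angles in degrees, forces in N, time in s.
With the tool pointing down it reaches from about 0.4 to 0.825 m from the base axis. Payload 7 kg.
Tool frame: the origin (TCP) lies midway between the tips of the shut fingers; the grasp point (between the pads) lies ctrl.tcp_to_grasp behind it (ctrl.tcp_to_grasp is the distance from the TCP to the grasp point, in m); y points along the fingers, z is the direction in which the jaws open and shut, and the axes are right-handed (so a half turn about y gives the same grasp; the last joint's range is limited). The gripper opens to 88 mm and grips with 3 to 60 N. Pads are 19 mm wide; open, the fingers measure 130 mm over their backs; the gripper's body (78 mm by 193 mm) begins 47 mm behind the grasp point.
Start: joints at [-58.837, 20.546, 0.682, 0, -70.136, -16.507], TCP at [0.171, -0.653, 0.227] pointing down, gripper open.
Joint ranges: [-176.03, 176.03], [-82.01, 121.73], [-58.28, 71.71], [-173.87, 95.51], [-174.79, -0.11], [-173.66, 173.66]. Speed limits (degrees/s): [136.94, 136.94, 172.46, 180, 180, 180].

## Interface

Orientations are given as [roll, pitch, yaw] about the fixed x, y, z axes, in that order (R = Rz(yaw) Ry(pitch) Rx(roll)).
In Python, from plant import ctrl, snapshot, silhouettes gives the robot as it stands.
- The arm moves only by the shell command python3 -m pendant 'ROWS'. ROWS is JSON, a list that holds one entry, the list of rows, each a list of 7 numbers: the shift along the tool's x, y, z in cm, then the turn, a rotation vector about the tool's x, y, z in degrees, then the opening, from 0 (shut) to 1 (fully open). In form: [[[x, y, z, rx, ry, rz, hand], ...]]. A call has 1 to 12 rows; each row shifts and turns the commanded pose from where the row before left it, along the tool's axes as they then stand; what a row does not reach is not made up. A row lasts 1/12 s, in which the tool goes at most 41.7 mm and 7.16 degrees, less where a joint would pass 70% of its speed; a pose out of reach is approached as far as the arm can. A call with a gripper value outside its range is refused whole. The fingers move at their own pace and stop on an object; the grip force is fixed at half the most. Time passes only in rows, so rows that do not move let the fingers close. It gives the time, the measured TCP pose, the force and the opening at its end, in the units of the state.
- ctrl.get_obs(): the state, without advancing time (a new reading comes with each control period).
- snapshot(name): name is "scene" or "top" or "wrist"; returns a dict with "image" (420x560x3 uint8, red, green, blue), "camera_matrix" (3x3 intrinsics, pixels), "dist_coeffs" ([k1, k2, p1, p2, k3] as OpenCV has them; the pictures are not rectified), "eye" and "orientation" of the camera in the world; the wrist camera has in their place "mount" (4x4, takes a point from camera to tool coordinates, whose origin is the TCP and whose axes are the tool frame's). Camera axes: x right, y down, z forward; pixel columns grow to the right and rows downward; lengths in m; the calibration is good to about 2 mm. A picture is of the moment at which its call begins: read the wrist's pose just before it. There is no depth.
- ctrl.close_job(): hands the job in, once; it reports no verdict.
Trained networks look in a picture, given as the dict that the camera call returned (one of the last four; its "shot" number tells which), for a name from the list of things; names that differ only in an ending like _2 or _b are one class to them, and where a whole thing is asked for, a point or a joint stands for the part that bears it (a point fixed in the world has none). Each returns a list of dicts, best first, with "confidence" (0 to 1); they miss things now and then, are a little off and sometimes report something else, mostly with a low value. They report only what shows in the picture. A call takes as long as a camera call. They do not tell look-alikes from the thing itself.
- silhouettes(picture, thing): "mask" (420x560 bool, what is visible of it) and "bbox" ([left, top, width, height] in pixels, round what is visible of it).
The state is a dict: "clock": time; "joint_pos": joint angles; "qvel": joint speeds; "tau": joint torques, N m; "tool_pos": TCP position; "orientation": TCP orientation; "force": force on the tool from outside, world axes, zero at the start; "moment": the same for the moment, N m; "opening": finger opening in m.
Only numpy, scipy, OpenCV 4.12 (cv2) and the standard library are available. Lean on these libraries where they do the work, as an engineer would, in place of code of your own. Each camera call takes 0.05 s, during which the arm holds its last target.

## Task

Close the flanged joint of the sample line by sliding the blue-handled half along its stand until the two flanges meet. Then take the orange spring clip, set it fork-down astride the closed flanges and press it down over the pipe until its arms snap in under the pipe and it sits fully home, straight and upright. The pipe rides on soft springs and sinks as you press: never push it down onto its stops, ease off as soon as the clip snaps home, and leave the other things on the bench alone.

Things in the scene. Friction and masses are not known exactly. Their poses are not given: they have to be found in the camera images.
- stand: Grey base plate 90 x 256 x 12 mm, screwed to the bench, carrying a sprung cradle with both halves of a level steel pipe, 22 mm in diameter. Origin on the bench, straight below the middle of the closed flange joint; y along the pipe from the fixed half to the blue-handled sliding half, z up. A wall cabinet hangs under 0.6 m above the bench's rear right (x over 0.57, y below 0.03 m).
- joint_centre (a point): Point on the pipe axis at the flange face of the fixed half, where the clip's bore must end up; 95 mm above the bench, sinking with the cradle. y along the pipe towards the sliding half, z up. Each half ends in a flange 34 mm in diameter, 3.5 mm thick (1.8 mm at the rim): closed, the pair is 7 mm thick and centred here.
- carriage (a joint): Gap between the two flanges in m: 0 = closed (hard stop), up to 0.045 = open. The sliding half is held where it is left by about 2.5 N of friction.
- handle_grip (a point): Centre of the blue upright handle fin on the sliding half: 10 mm thick along the pipe (point's y axis), 26 mm across it, free from 22 mm below this point to 18 mm above. Site y points away from the fixed half, the opening direction, so push towards -y to close.
- cradle (a joint): How far the sprung cradle has sunk, in m: 0 unloaded, 0.029 = down on its hard stops (about 23 N). It carries 1.5 N before it starts to sink, then gives 1 mm per 0.75 N: the pipe sinks some 13 to 25 mm before the clip snaps on, then springs up into the clip.
- clip_grip (a point): Middle of the fin of the orange spring clip, the place to grasp: fin 10 mm thick (point's x), 30 mm long (y), 26 mm high, on a 30 x 32 mm bridge whose top is 14 mm below this point. The clip stands fork-down on the bench, 71 mm high in all; the same either way round. Pressing it on takes 11 to 20 N, depending on friction; at the snap the force drops by half or more.
- clip_bore (a point): Centre of the clip's bore, 38 mm below clip_grip, 21 mm above the arm ends; y along the bore, z up to the fin. Two sprung arms of two prongs each, 9 mm wide, with a 12 mm slot between prongs for the flanges (2.5 mm to spare each side along the pipe). Throat between the arms 15 mm wide, 9 mm below here, flared below. Seated, this point lies on the pipe axis, the saddle on the pipe's top.
- stain_bottle: Bystander: brown glass bottle with a blue cap, 38 mm in diameter, 70 mm high, origin at its underside.
- marker_pen: Bystander: white marker pen with blue cap lying on the bench, 138 mm long (its y axis), 16 mm high, origin at its underside.
- petri_dish: Bystander: closed white petri dish, 62 mm in diameter, 16 mm high, origin at its underside.
There are look-alikes about, which are no part of the job. Of the things shaped like the part that bears clip_grip, the orange one is meant.

How it is judged:
By the outcome, as a careful person would: the job done as asked, in the order asked, and still so for the second after the job is handed in, with the robot touching nothing.
It also fails if it takes over 72 s, if anything falls off the work surface, if the arm or the gripper's body presses on something with over 40 N, if the wrist force passes 120 N, or if a joint passes its speed limit or range.

## Working session

There is one attempt and no reset: what is moved stays moved. The work goes in short steps, Python scripts to look and compute and a shell command to move; the robot and the scene stay as the last step left them, time stands still between calls to the robot, and variables do not carry over. Pictures are saved under pics/ and viewed, and the job is handed in when it is done.

```bash
ls; mkdir -p pics
python3 - <<'E'
from plant import ctrl, snapshot, silhouettes
import cv2,json
o=ctrl.get_obs();print(o, ctrl.tcp_to_grasp)
for n in ["scene","top","wrist"]:
    s=snapshot(n);cv2.imwrite(f"pics/{n}0.png",s["image"][:,:,::-1])
    print(n,{k:v for k,v in s.items() if k!="image"})
E
```

```text
pics
{'clock': 0.0, 'joint_pos': array([-5.88350212e+01,  2.05915325e+01,  6.32991710e-01, -2.13685189e-02,
       -7.01353439e+01, -1.65074407e+01]), 'qvel': array([-0.01159641, -0.00216959,  0.01146892, -0.00311728, -0.00664525,
       -0.03184549]), 'tau': array([ 2.91819691e-03, -5.82720423e+01,  2.93063146e+01,  6.99763834e+00,
        6.72334674e-03, -1.74332413e-04]), 'tool_pos': array([ 0.17066223, -0.65255479,  0.22561172]), 'orientation': array([-8.99042768e+01,  7.41944788e-03,  1.46502669e+01]), 'force': array([ 0.54032429, -0.47571791,  0.33466015]), 'moment': array([-0.04161654, -0.01772748,  0.04758   ]), 'opening': 0.0876047028005869} 0.0188
scene {'camera_matrix': array([[509.54370286,   0.        , 277.42984545],
       [  0.        , 509.54370286, 218.4480505 ],
       [  0.        ,   0.        ,   1.        ]]), 'dist_coeffs': array([-0.01030598,  0.        ,  0.        ,  0.        ,  0.        ]), 'eye': array([-0.48879217, -0.90942719,  0.88698737]), 'orientation': array([-120.05499956,   -0.67892531,  -49.32289038]), 'shot': 1}
top {'camera_matrix': array([[4
[... 299 characters left out ...]
ion': array([-172.57090858,    1.26224231,  -89.26628857]), 'shot': 2}
wrist {'camera_matrix': array([[358.16517307,   0.        , 280.54655519],
       [  0.        , 358.16517307, 203.45035445],
       [  0.        ,   0.        ,   1.        ]]), 'dist_coeffs': array([-0.02783882,  0.        ,  0.        ,  0.        ,  0.        ]), 'mount': array([[ 8.27407150e-04,  9.65217458e-01,  2.61447079e-01,
        -7.06261685e-02],
       [ 3.38807998e-04, -2.61447424e-01,  9.65217659e-01,
        -1.57803791e-01],
       [ 9.99999600e-01, -7.10047631e-04, -5.43346863e-04,
        -4.53000645e-04],
       [ 0.00000000e+00,  0.00000000e+00,  0.00000000e+00,
         1.00000000e+00]]), 'shot': 3}
```

View pics/scene0.png

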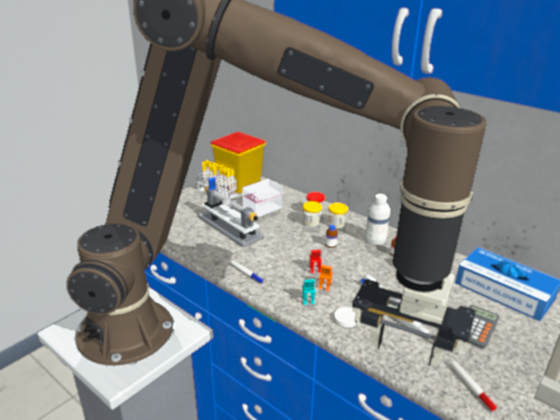

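View pics/top0.png

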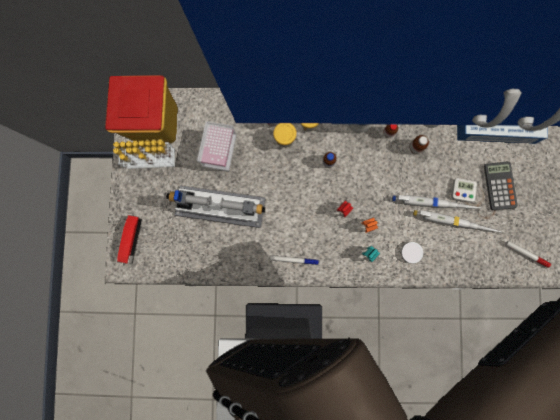

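View pics/wrist0.png

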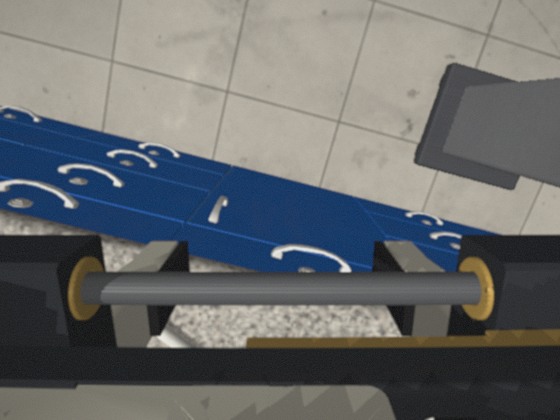

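```bash
cat > h.py <<'E'
import numpy as np, cv2
from scipy.spatial.transform import Rotation as R
from plant import ctrl, snapshot, silhouettes
def campose(s,obs=None):
    if "mount" in s:
        T=np.eye(4);T[:3,:3]=R.from_euler('xyz',obs["orientation"],degrees=True).as_matrix();T[:3,3]=obs["tool_pos"]
        T=T@s["mount"];return T[:3,:3],T[:3,3]
    return R.from_euler('xyz',s["orientation"],degrees=True).as_matrix(),np.array(s["eye"])
def proj(s,P,obs=None):
    r,e=campose(s,obs);P=np.atleast_2d(P).astype(float)
    rv=cv2.Rodrigues(r.T)[0];return cv2.projectPoints(P,rv,-r.T@e,s["camera_matrix"],s["dist_coeffs"])[0][:,0]
def ray(s,px,obs=None):
    r,e=campose(s,obs)
    u=cv2.undistortPoints(np.array(px,float).reshape(-1,1,2),s["camera_matrix"],s["dist_coeffs"])[:,0]
    d=np.c_[u,np.ones(len(u))]@r.T;return e,d
def onz(s,px,z,obs=None):
    e,d=ray(s,px,obs);return e+d*((z-e[2])/d[:,2])[:,None]
def shot(n,name):
    o=ctrl.get_obs();s=snapshot(n);cv2.imwrite(f"pics/{name}.png",s["image"][:,:,::-1]);return s,o
def crop(s,name,x,y,w,h,k):
    im=s["image"][y:y+h,x:x+w,::-1];cv2.imwrite(f"pics/{name}.png",cv2.resize(im,None,fx=k,fy=k,interpolation=cv2.INTER_CUBIC))
E
python3 - <<'E'
from h import *
S=snapshot("scene");T=snapshot("top")
for nm in ["stand","carriage","handle_grip","clip_grip","stain_bottle","marker_pen","petri_dish"]:
    for s,c in((S,"scene"),(T,"top")):
        for d in silhouettes(s,nm)[:4]:
            ys,xs=np.nonzero(d["mask"]);print(nm,c,round(d["confidence"],2),d["bbox"],len(xs),xs.mean().round(1),ys.mean().round(1), onz(s,[[xs.mean(),ys.mean()]],0.03)[0].round(3))
crop(T,"tc1",150,170,130,80,6);crop(T,"tc2",300,180,130,90,6);crop(S,"sc1",180,150,100,100,6);crop(S,"sc2",280,230,80,80,6)
E
```

```text
stand scene 0.69 [195.1, 174.5, 68.3, 71.0] 2173 229.5 216.6 [0.543 0.176 0.03 ]
stand top 0.64 [167.9, 185.8, 98.4, 41.1] 2799 217.6 205.2 [0.53  0.165 0.03 ]
carriage scene 0.96 [202.8, 177.3, 28.1, 28.0] 497 214.1 193.8 [0.623 0.338 0.03 ]
carriage scene 0.47 [199.2, 176.2, 58.7, 60.8] 1428 228.8 209.6 [0.575 0.213 0.03 ]
carriage top 0.57 [163.9, 188.6, 48.6, 20.0] 582 187.3 198.6 [0.548 0.254 0.03 ]
handle_grip scene 0.95 [202.4, 175.9, 29.0, 33.2] 477 214.6 194.7 [0.619 0.331 0.03 ]
handle_grip top 0.6 [170.5, 188.7, 41.2, 22.2] 473 187.6 198.9 [0.548 0.253 0.03 ]
clip_grip scene 0.63 [317.2, 265.0, 16.3, 25.3] 259 325.3 276.4 [ 0.484 -0.264  0.03 ]
clip_grip scene 0.62 [309.2, 248.2, 11.6, 24.0] 210 315.4 259.4 [ 0.533 -0.193  0.03 ]
clip_grip scene 0.59 [301.0, 277.8, 15.4, 23.3] 245 308.5 289.8 [ 0.405 -0.266  0.03 ]
clip_grip top 0.69 [363.0, 218.1, 12.9, 14.0] 139 369.6 224.6 [ 0.479 -0.27   0.03 ]
clip_grip top 0.52 [364.1, 248.6, 12.9, 10.4] 148 370.5 253.2 [ 0.398 -0.272  0.03 ]
stain_bottle scene 0.77 [324.3, 225.3, 12.9, 25.2] 214 331.1 236.4 [ 0.668 -0.153  0.03 ]
stain_bottle top 0.73 [320.0, 147.1, 14.5, 18.6] 164 328.4 159.0 [ 0.668 -0.153  0.03 ]
marker_pen scene 0.53 [226.9, 258.6, 35.1, 24.5] 196 245.3 270.4 [ 0.356 -0.076  0.03 ]
marker_pen top 0.71 [269.5, 258.1, 48.4, 10.3] 174 294.7 259.5 [ 0.378 -0.059  0.03 ]
marker_pen top 0.52 [402.7, 240.4, 20.9, 23.0] 401 412.1 252.5 [ 0.401 -0.39   0.03 ]
petri_dish scene 0.81 [333.8, 309.7, 22.3, 21.0] 329 344.7 317.0 [ 0.378 -0.402  0.03 ]
petri_dish top 0.77 [400.8, 242.7, 22.4, 21.1] 378 411.5 252.1 [ 0.402 -0.388  0.03 ]
```

View pics/tc1.png

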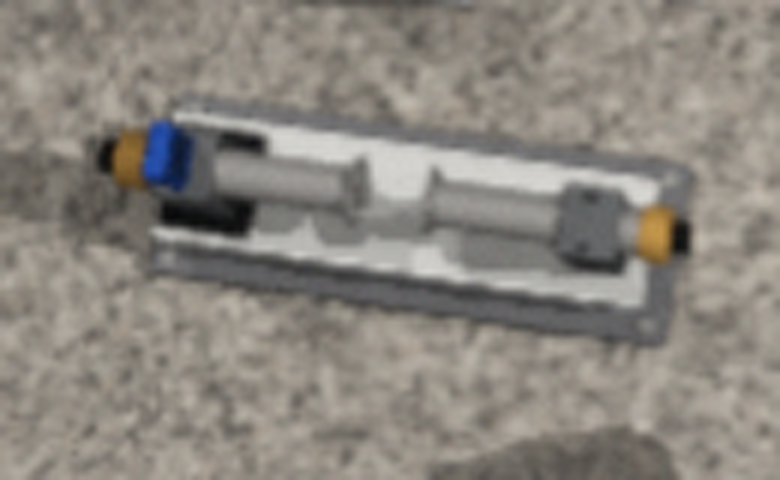

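View pics/tc2.png

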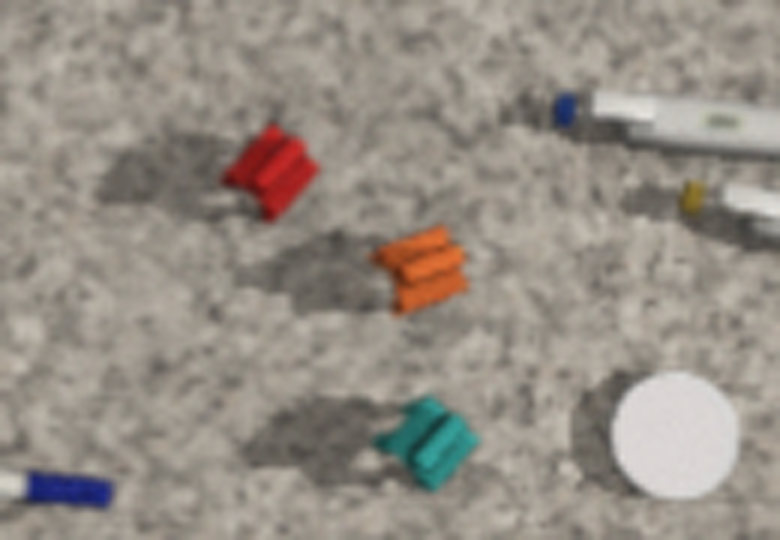

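View pics/sc1.png

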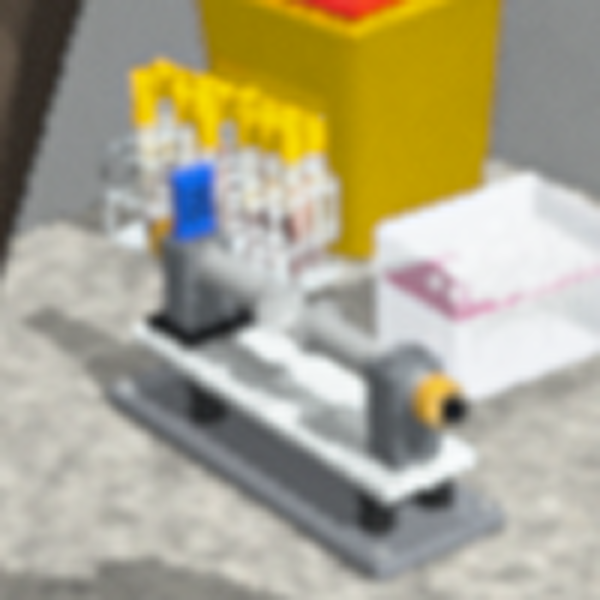

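View pics/sc2.png

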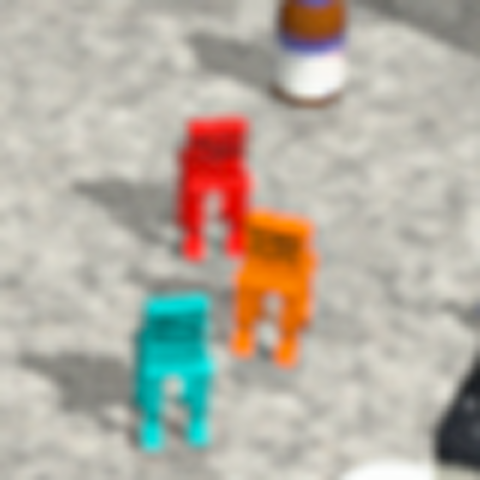

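```bash
cat >> h.py <<'E'
def tri(obsn):
    A=np.zeros((3,3));b=np.zeros(3)
    for s,px,o in obsn:
        e,d=ray(s,[px],o);d=d[0]/np.linalg.norm(d[0]);M=np.eye(3)-np.outer(d,d);A+=M;b+=M@e
    p=np.linalg.solve(A,b);return p,[(proj(s,p,o)[0]-px).round(1) for s,px,o in obsn]
E
python3 - <<'E'
from h import *
S=snapshot("scene");T=snapshot("top")
f=lambda x,y,o:(np.array([x,y])-2.5)/6+o
t1=lambda x,y:f(x,y,(150,170)); s1=lambda x,y:f(x,y,(180,150));t2=lambda x,y:f(x,y,(300,180));s2=lambda x,y:f(x,y,(280,230))
print("plate",onz(T,[t1(180,97),t1(690,165),t1(660,343),t1(150,272)],.012).round(4))
def blue(s,box):
    x,y,w,h=box;im=s["image"][y:y+h,x:x+w].astype(int);m=(im[...,2]>im[...,0]+60)&(im[...,2]>im[...,1]+40)
    ys,xs=np.nonzero(m);return np.array([xs.mean()+x,ys.mean()+y]),len(xs)
bt,n1=blue(T,(168,185,20,25));bs,n2=blue(S,(203,172,20,25));print(bt,bs,n1,n2)
print("handle",tri([(T,bt,None),(S,bs,None)]))
print("fixed flange",onz(T,[t1(432,203)],.095), "slid flange",onz(T,[t1(362,185)],.095))
print("pipe ends top",onz(T,[t1(690,237),t1(105,155)],.095))
def org(s,box):
    x,y,w,h=box;im=s["image"][y:y+h,x:x+w].astype(int);m=(im[...,0]>150)&(im[...,0]>im[...,2]+80)&(im[...,1]>50)&(im[...,1]<150)&(im[...,0]-im[...,1]>60)
    ys,xs=np.nonzero(m);return np.array([xs.mean()+x,ys.mean()+y]),len(xs)
ot,n=org(T,(355,215,30,25));os_,m=org(S,(314,262,22,32));print(ot,os_,n,m,onz(T,[ot],.05),tri([(T,ot,None),(S,os_,None)]))
fin=onz(T,[t2(400,273),t2(462,254)],.072);d=fin[0]-fin[1];print("fin",fin,np.degrees(np.arctan2(-d[0],d[1])))
E
```

```text
plate [[0.5888 0.2834 0.012 ]
 [0.5574 0.0314 0.012 ]
 [0.4706 0.0442 0.012 ]
 [0.5022 0.2943 0.012 ]]
[176.28571429 195.04761905] [211.91011236 182.92134831] 42 89
handle (array([0.54418208, 0.25781836, 0.12909004]), [array([ 0.1, -0.1]), array([-0.1, -0. ])])
fixed flange [[0.52698974 0.14186008 0.095     ]] slid flange [[0.53493048 0.17421539 0.095     ]]
pipe ends top [[0.51266569 0.0240615  0.095     ]
 [0.54764883 0.2935384  0.095     ]]
[371.07964602 224.23893805] [324.14498141 275.52416357] 113 269 [[ 0.47822232 -0.2711228   0.05      ]] (array([ 0.47644022, -0.26971893,  0.04071144]), [array([-1. ,  0.9]), array([ 1.4, -0.2])])
fin [[ 0.47396313 -0.25418999  0.072     ]
 [ 0.48296108 -0.28264294  0.072     ]] 17.549010715954957
```

```bash
python3 -m pendant '[[[0,0,0,0,-6.5,0,0.4],[0,0,0,0,-6.5,0,0.4],[0,0,0,0,-6.5,0,0.4],[0,0,0,0,-6.5,0,0.4],[0,0,0,0,-6.5,0,0.4],[0,0,0,0,-6.5,0,0.4],[0,0,0,0,-6.5,0,0.4],[0,0,0,0,-6.5,0,0.4],[0,0,0,0,-6.5,0,0.4],[0,0,0,0,-6.5,0,0.4],[0,0,0,0,-6.5,0,0.4],[0,0,0,0,-6.5,0,0.4]]]'
python3 -m pendant '[[[0,0,0,0,-6.2,0,0.4],[0,0,0,0,-6.2,0,0.4],[2,0,-2.8,0,0,0,0.4],[2,0,-2.8,0,0,0,0.4],[2,0,-2.8,0,0,0,0.4],[2,0,-2.8,0,0,0,0.4],[2,0,-2.8,0,0,0,0.4],[2,0,-2.8,0,0,0,0.4],[2,0,-2.8,0,0,0,0.4],[2,0,-2.8,0,0,0,0.4],[2,0,-2.8,0,0,0,0.4],[2,0,-2.8,0,0,0,0.4]]]'
```

```text
clock: 2.05
tool_pos: [0.1708, -0.653, 0.2266]
orientation: [-90.0, 0.0, 93.0]
force: [1.0, -0.1, -0.9]
opening: 0.0348
clock: 3.05
tool_pos: [0.39, -0.3858, 0.2269]
orientation: [-90.0, 0.0, 105.1]
force: [0.6, -1.0, -0.3]
opening: 0.0352
```

```bash
python3 -m pendant '[[[2.3,1.5,-2.85,0,0,0,0.4],[2.3,1.5,-2.85,0,0,0,0.4],[2.2,1.5,-2.85,0,0,0,0.4],[2.2,1.5,-2.85,0,0,0,0.4],[0,0,0,0,0,0,0.4],[0,0,0,0,0,0,0.4]]]'
python3 - <<'E'
from h import *
s,o=shot("wrist","w1");print(o["tool_pos"],o["orientation"])
for d in silhouettes(s,"clip_grip")[:4]:print(d["confidence"],d["bbox"])
E
```

```text
clock: 3.55
tool_pos: [0.4765, -0.269, 0.1657]
orientation: [-89.9, -0.0, 105.2]
force: [-0.6, -0.5, 0.3]
opening: 0.0353
[ 0.47650966 -0.2689756   0.16570654] [-8.99116157e+01 -4.26435441e-02  1.05244371e+02]
0.83 [196.6, 219.9, 35.7, 35.7]
0.68 [257.1, 163.6, 41.0, 61.5]
0.56 [342.7, 185.8, 57.4, 51.5]
```

View pics/w1.png

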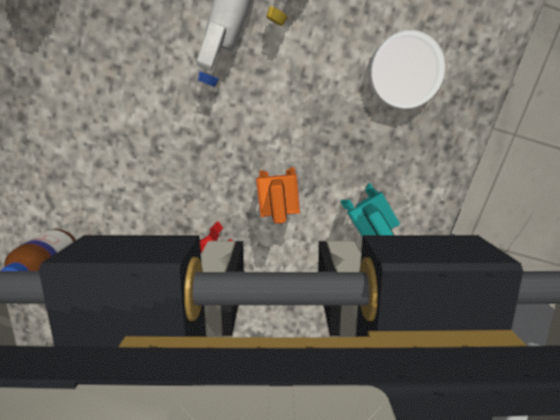

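Run:
```python
import cv2
im=cv2.imread("pics/w1.png");cv2.imwrite("pics/w1c.png",cv2.resize(im[150:240,230:330],None,fx=6,fy=6,interpolation=cv2.INTER_CUBIC))
```

```text
(no output)
```

View pics/w1c.png

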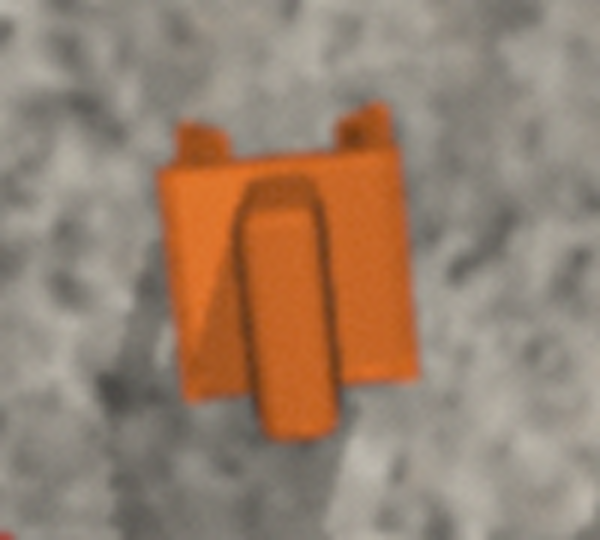

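Run:
```python
from h import *
s,o=snapshot("wrist"),ctrl.get_obs()
f=lambda P:(np.array(P,float)-2.5)/6+(230,150)
for P,z in (([(245,208),(322,203),(338,430),(265,438)],.0715),([(160,170),(400,150),(418,375),(185,400)],.0445)):
    q=onz(s,f(P),z,o);c=q.mean(0);d=(q[2]+q[3]-q[0]-q[1]);
    print(q.round(4).tolist(),c,"yaw",np.degrees(np.arctan2(-d[0],d[1])),np.linalg.norm(q[1]-q[0]),np.linalg.norm(q[2]-q[1]))
```

```text
[[0.487, -0.2854, 0.0715], [0.4782, -0.2883, 0.0715], [0.4688, -0.2611, 0.0715], [0.4773, -0.2578, 0.0715]] [ 0.47779472 -0.27315727  0.0715    ] yaw 19.244919726033558 0.009292794858046365 0.028776876362364923
[[0.4984, -0.2816, 0.0445], [0.4683, -0.2924, 0.0445], [0.4576, -0.2632, 0.0445], [0.4874, -0.2515, 0.0445]] [ 0.47792492 -0.27218026  0.0445    ] yaw 20.118981808298052 0.03192144070478503 0.03118939929232158
```

```bash
python3 -m pendant '[[[0,-0.8,0,0,-6.8,0,0.4],[0,-0.8,0,0,-6.8,0,0.4],[0,-0.8,0,0,-6.8,0,0.4],[0,-0.8,0,0,-6.8,0,0.4],[0,-0.8,0,0,-6.8,0,0.4],[0,-0.8,0,0,-6.8,0,0.4],[0,-0.8,0,0,-6.8,0,0.4],[0,-0.8,0,0,-6.8,0,0.4],[0,-0.8,0,0,-6.8,0,0.4],[0,-0.8,0,0,-6.5,0,0.4]]]'
python3 -m pendant '[[[0,0,-3.8,0,0,0,0.4],[0,0,-3.8,0,0,0,0.4],[0,0,-3.8,0,0,0,0.4],[0,0,-3.8,0,0,0,0.4],[0,0,-3.8,0,0,0,0.4],[0,0,-3.8,0,0,0,0.4],[0,0,-3.8,0,0,0,0.4],[0,0,-3.8,0,0,0,0.4],[0,0,-3.8,0,0,0,0.4],[0,0,-3.8,0,0,0,0.4],[0,0,-2,0,0,0,0.4],[0,0,0,0,0,0,0.4]]]'
python3 - <<'E'
from h import *
s,o=shot("wrist","w2");print(o["tool_pos"],o["orientation"])
E
```

```text
clock: 4.53
tool_pos: [0.4752, -0.2719, 0.2478]
orientation: [-90.0, 0.1, 173.0]
force: [0.2, -0.2, -0.0]
opening: 0.035
clock: 5.53
tool_pos: [0.5272, 0.1286, 0.247]
orientation: [-90.1, 0.1, 172.8]
force: [0.4, -0.4, 1.0]
opening: 0.0351
[0.52724191 0.12855206 0.24699239] [-9.00527506e+01  6.08210523e-02  1.72829942e+02]
```

View pics/w2.png

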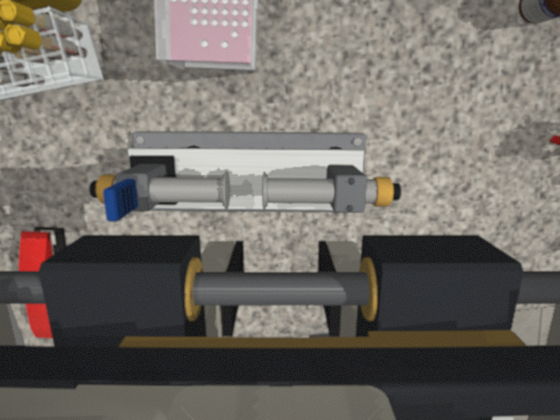

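Run:
```python
import cv2
im=cv2.imread("pics/w2.png");cv2.imwrite("pics/w2c.png",cv2.resize(im[120:230,80:240],None,fx=5,fy=5,interpolation=cv2.INTER_CUBIC));cv2.imwrite("pics/w2d.png",cv2.resize(im[120:230,200:410],None,fx=3.8,fy=3.8,interpolation=cv2.INTER_CUBIC))
```

```text
(no output)
```

View pics/w2c.png

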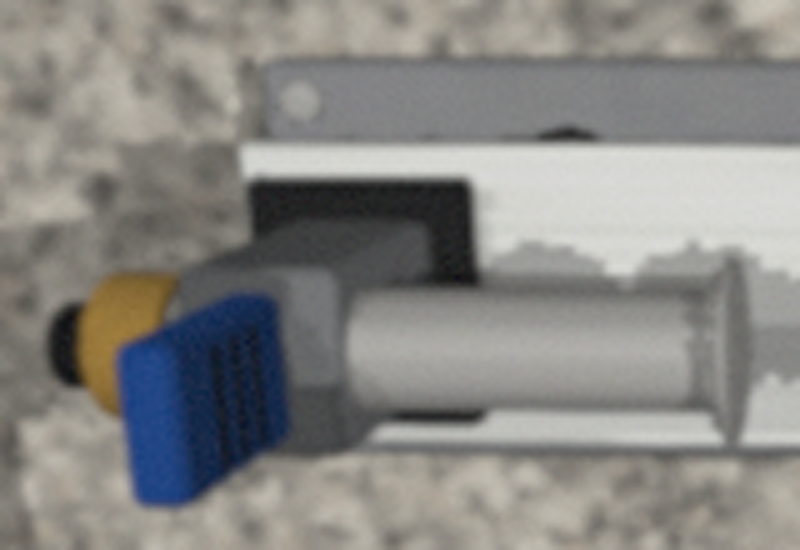

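View pics/w2d.png

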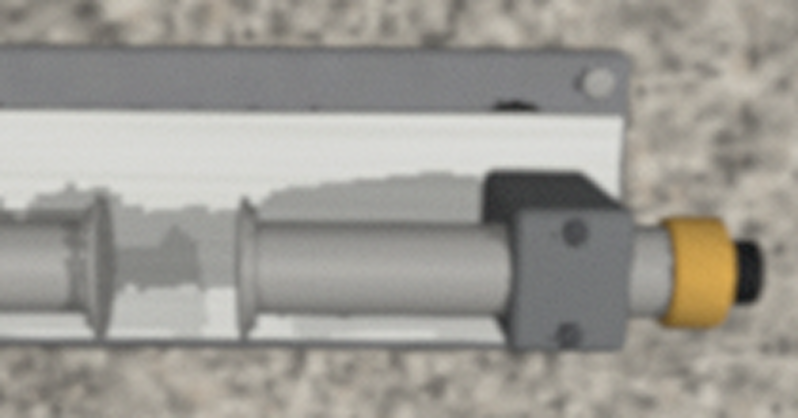

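Run:
```python
from h import *
s,o=snapshot("wrist"),ctrl.get_obs()
np.set_printoptions(precision=4,suppress=True)
P=[(262.5,190.3),(229.5,190),(154,189.8),(326.3,190.3),(262.5,190.3)]
q=onz(s,P,.095,o);print(q);d=q[2]-q[3];print("yaw",np.degrees(np.arctan2(-d[0],d[1])))
q=onz(s,[(200+628/3.8,120+50/3.8),(80+265/5,120+60/5)],.012,o);d=q[1]-q[0];print(q,"plate yaw",np.degrees(np.arctan2(-d[0],d[1])))
# handle fin top face corners in w2c: (120,350),(140,500) outer(left) edge ; right edge of top (190,500?)
c=lambda x,y:(80+(x-2)/5,120+(y-2)/5)
for z in (.13,.14,.15,.16):
    q=onz(s,[c(122,350),c(140,498),c(195,500),c(180,340)],z,o);print(z,q[:,:2].tolist(),np.linalg.norm(q[1]-q[0]),np.linalg.norm(q[2]-q[1]))
```

```text
[[0.5267 0.1415 0.095 ]
 [0.5307 0.1705 0.095 ]
 [0.5395 0.2372 0.095 ]
 [0.5195 0.0853 0.095 ]
 [0.5267 0.1415 0.095 ]]
yaw -7.484657406096886
[[0.5566 0.029  0.012 ]
 [0.59   0.2783 0.012 ]] plate yaw -7.630477089330462
0.13 [[0.5512221765107554, 0.26317355577399665], [0.5268504010466539, 0.26656607449734027], [0.5253828672966913, 0.25770373576995814], [0.551614034092815, 0.2535493837132558]] 0.024606759692426344 0.008983023044951877
0.14 [[0.5528835139810664, 0.2578365436684326], [0.5293988696424339, 0.26110557491924274], [0.5279847540305623, 0.2525658247755726], [0.5532611079712794, 0.24856269087780514]] 0.023711075155522517 0.008656041559515128
0.15 [[0.5545448514513772, 0.25249953156286853], [0.5319473382382137, 0.2556450753411452], [0.5305866407644333, 0.247427913781187], [0.5549081818497437, 0.24357599804235452]] 0.022815390618618703 0.008329060074078432
0.16 [[0.5562061889216882, 0.2471625194573045], [0.5344958068339936, 0.25018457576304776], [0.5331885274983044, 0.24229000278680146], [0.556555255728208, 0.23858930520690388]] 0.021919706081714993 0.00800207858864172
```

```bash
python3 -m pendant '[[[0,0,-3.2,0,0.3,0,0.4],[0,0,-3.2,0,0,0,0.4],[0,0,-3.2,0,0,0,0.4],[0.1,0,-3.1,0,0,0,0.4],[0,2,0,0,0,0,0.4],[0,2,0,0,0,0,0.4],[0,1,0,0,0,0,0.4],[0,0,0,0,0,0,0.4]]]'
python3 - <<'E'
from h import *
s,o=shot("wrist","w3");print(o["tool_pos"],o["orientation"])
E
```

```text
clock: 6.3
tool_pos: [0.541, 0.2499, 0.1944]
orientation: [-89.8, -0.2, 172.3]
force: [-0.1, 0.1, -0.4]
opening: 0.0351
[0.54100514 0.24990297 0.19437889] [-89.83906609  -0.17240567 172.33203789]
```

View pics/w3.png

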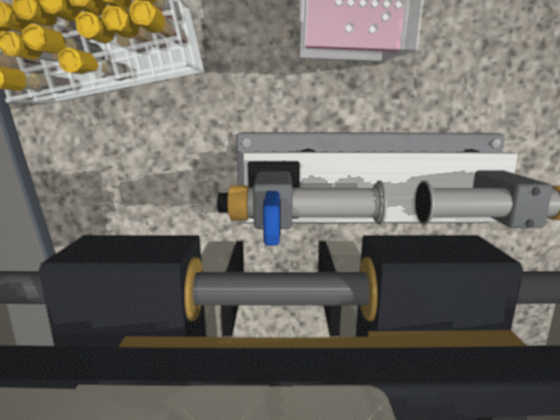

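```bash
python3 -m pendant '[[[0,1.5,-0.4,0,0,0,0.4],[0,2,0,0,0,0,0.4],[0,2,0,0,0,0,0.4],[0,1,0,0,0,0,0.4],[0,0.9,0,0,0,0,0.4],[0,0,0,0,0,0,0.4]]]'
python3 -m pendant '[[[0,0,0.6,0,0,0,0.4],[0,0,0.6,0,0,0,0.4],[0,0,0.6,0,0,0,0.4],[0,0,0.5,0,0,0,0.4],[0,0,0.5,0,0,0,0.4],[0,0,0.5,0,0,0,0.4],[0,0,0,0,0,0,0.4]]]'
```

```text
clock: 6.85
tool_pos: [0.5423, 0.2555, 0.1219]
orientation: [-89.9, -0.0, 172.4]
force: [0.4, -0.9, -1.0]
opening: 0.035
clock: 7.43
tool_pos: [0.5381, 0.2227, 0.1232]
orientation: [-90.0, 0.0, 172.4]
force: [0.3, -0.1, -0.9]
opening: 0.0349
```

```bash
python3 -m pendant '[[[0,0,0.3,0,0,0,0.4],[0,0,0.3,0,0,0,0.4],[0,0,0.2,0,0,0,0.4]]]'
python3 - <<'E'
from h import *
s,o=shot("wrist","w4");print(o["tool_pos"],o["force"])
E
```

```text
clock: 7.68
tool_pos: [0.5371, 0.2155, 0.1227]
orientation: [-90.0, 0.0, 172.5]
force: [1.0, 3.0, 1.9]
opening: 0.0349
[0.53713767 0.21548014 0.12266924] [1.02919874 3.01514269 1.87726126]
```

View pics/w4.png

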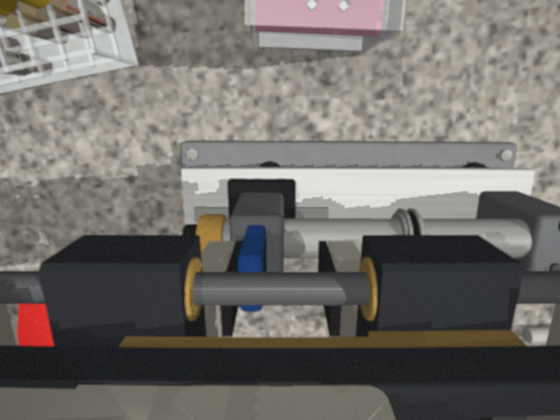

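```bash
python3 -m pendant '[[[0,0,0.2,0,0,0,0.4],[0,0,0.2,0,0,0,0.4]]]'; python3 -m pendant '[[[0,0,0.1,0,0,0,0.4],[0,0,0.1,0,0,0,0.4]]]'
```

```text
clock: 7.9
tool_pos: [0.5365, 0.2116, 0.1225]
orientation: [-90.0, 0.0, 172.5]
force: [0.1, 2.8, 2.0]
opening: 0.035
clock: 8.07
tool_pos: [0.5366, 0.2112, 0.1227]
orientation: [-90.2, 0.1, 172.5]
force: [-0.9, 12.6, -0.4]
opening: 0.035
```

```bash
python3 -m pendant '[[[0,0,-0.6,0,0,0,0.4],[0,0,-0.6,0,0,0,0.4],[0,-1,0,0,0,0,0.4],[0,-2,0,0,0,0,0.4],[0,-3,0,0,0,0,0.4],[0,-3,0,0,0,0,0.4],[0,-3,0,0,0,0,0.4],[0,0,3.5,0,0,0,0.4],[0,0,3.5,0,0,0,0.4],[0,0,0,0,0,0,0.4]]]'
python3 - <<'E'
from h import *
s,o=shot("wrist","w5");print(o["tool_pos"],o["force"],o["orientation"])
crop(s,"w5c",160,130,240,120,3.3)
E
```

```text
clock: 8.9
tool_pos: [0.5271, 0.148, 0.2439]
orientation: [-90.0, -0.0, 172.4]
force: [-0.6, -0.6, -0.1]
opening: 0.0351
[0.5270533  0.14797288 0.24388411] [-0.59015122 -0.63405844 -0.10584449] [-8.99645831e+01 -1.85950788e-02  1.72363547e+02]
```

View pics/w5.png

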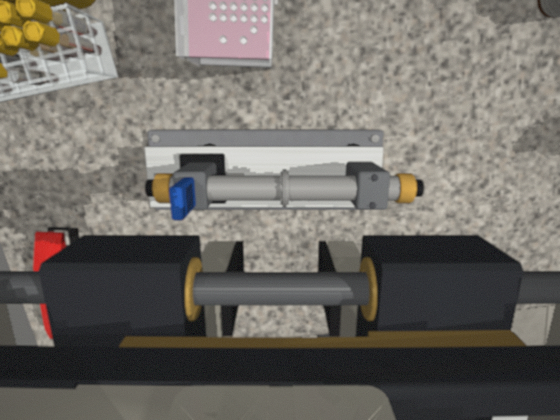

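View pics/w5c.png

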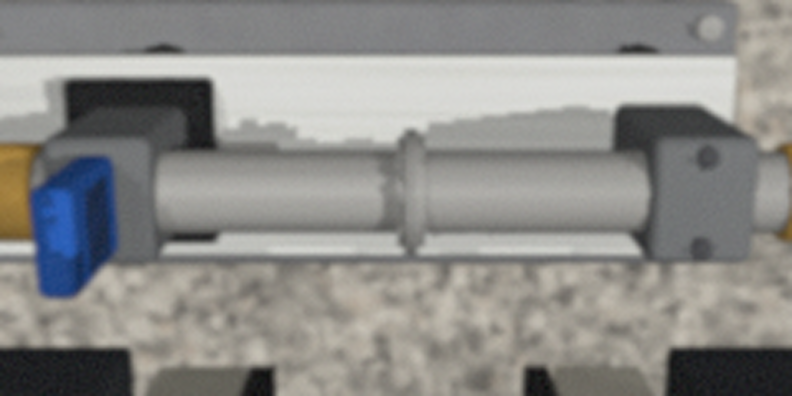

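Run:
```python
from h import *
s,o=snapshot("wrist"),ctrl.get_obs()
c=lambda x,y:(160+(x-1)/3.3,130+(y-1)/3.3)
q=onz(s,[c(411.5,191),c(170,191),c(640,191)],.095,o);d=q[1]-q[2];print(q,np.degrees(np.arctan2(-d[0],d[1])))
print(onz(s,[c(411.5,191)],.105,o))
```

```text
[[0.52916695 0.14653667 0.095     ]
 [0.53778359 0.21011577 0.095     ]
 [0.52103912 0.08633647 0.095     ]] -7.704024223139447
[[0.53143263 0.1463522  0.105     ]]
```

Run:
```python
from h import *
print(ctrl.get_obs()["tool_pos"])
s,o=shot("wrist","w6");print(o["tool_pos"],o["force"],o["orientation"])
crop(s,"w6c",160,130,240,120,3.3)
t,_=shot("top","t6");crop(t,"t6c",170,180,100,60,8)
c=lambda x,y:(160+(x-1)/3.3,130+(y-1)/3.3)
q=onz(s,[c(411.5,191),c(170,191),c(640,191)],.095,o);print(q)
```

```text
[0.52826719 0.15069163 0.24344271]
[0.52826719 0.15069163 0.24344271] [ 0.72803245 -0.57815003 -0.23937661] [-8.99968872e+01  1.56281461e-02  1.72355909e+02]
[[0.52916656 0.14653671 0.095     ]
 [0.5377832  0.21011583 0.095     ]
 [0.52103874 0.08633652 0.095     ]]
```

View pics/w6c.png

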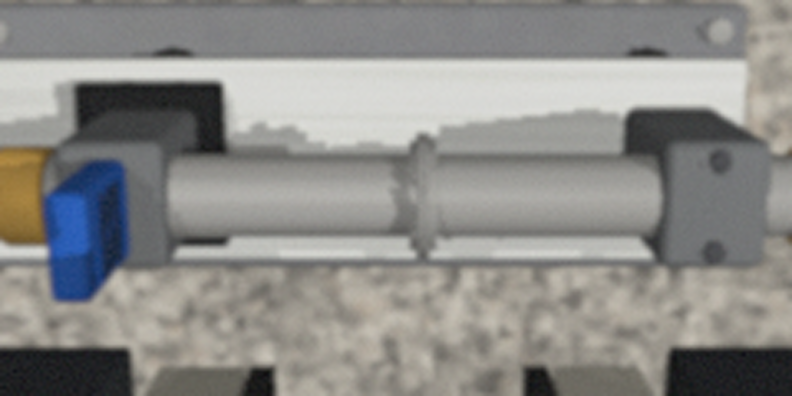

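View pics/t6c.png

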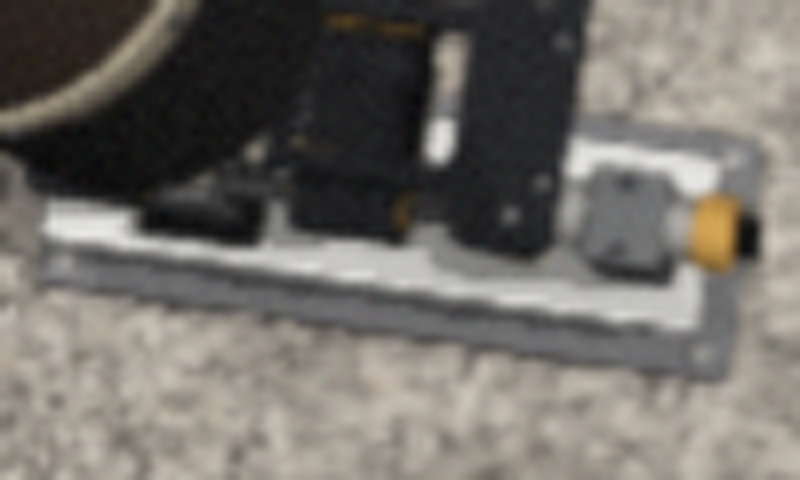

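Run:
```python
from h import *
s,o=shot("wrist","w7");print(o["tool_pos"],o["orientation"])
import numpy as np
a=cv2.imread("pics/w6.png").astype(int);b=cv2.imread("pics/w7.png").astype(int);print("diff",abs(a-b).mean())
c=lambda x,y:(160+(x-1.2)/3.3,130+(y-1.2)/3.3)
q=onz(s,[c(424,195),c(190,194),c(645,195.5)],.095,o);d=q[1]-q[2];print(q,np.degrees(np.arctan2(-d[0],d[1])))
```

```text
[0.52861944 0.15204851 0.24288096] [-8.99865645e+01  1.65524538e-03  1.72439543e+02]
diff 4.8937599206349205
[[0.52815539 0.14476397 0.095     ]
 [0.53667253 0.20625959 0.095     ]
 [0.52024682 0.0865857  0.095     ]] -7.815240111922842
```

```bash
python3 -m pendant '[[[0,0,0,0,0,0,0.4],[0,0,0,0,0,0,0.4],[0,0,0,0,0,0,0.4],[0,0,0,0,0,0,0.4]]]'
python3 - <<'E'
from h import *
s,o=shot("wrist","w8");o2=ctrl.get_obs();print(o["tool_pos"],o2["tool_pos"],o["orientation"])
crop(s,"w8c",180,150,200,80,4)
np.savez("w8.npz",p=o["tool_pos"],o=o["orientation"])
E
```

```text
clock: 9.48
tool_pos: [0.5286, 0.1525, 0.2423]
orientation: [-90.0, -0.0, 172.5]
force: [0.2, 0.5, -0.1]
opening: 0.035
[0.52858355 0.15245544 0.24231485] [0.5285592  0.15237929 0.2423522 ] [-8.99780489e+01 -2.11505266e-02  1.72486505e+02]
```

View pics/w8c.png

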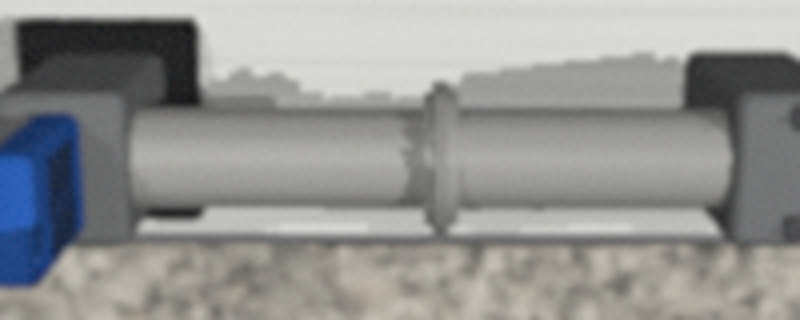

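Run:
```python
from h import *
s=snapshot("wrist");z=np.load("w8.npz");o=dict(tool_pos=z["p"],orientation=z["o"])
c=lambda x,y:(180+(x-1.5)/4,150+(y-1.5)/4)
q=onz(s,[c(442.5,157.5),c(160,157),c(700,157.5)],.095,o);d=q[1]-q[2];print(q,np.degrees(np.arctan2(-d[0],d[1])))
u=proj(s,[[.5267,.1415,.095],q[0],q[0]+[0,0,.017]],o);print((u-[180,150])*4+1.5)
```

```text
[[0.52770735 0.14333929 0.095     ]
 [0.53597055 0.20451748 0.095     ]
 [0.52029153 0.08748737 0.095     ]] -7.630721237958335
[[451.42210606 160.87205009]
 [442.5        157.5       ]
 [444.75823717 176.0626798 ]]
```

```bash
python3 -m pendant '[[[0,0,3.9,0,0,0,0.4],[0,0,3.9,0,0,0,0.4],[0,0,3.9,0,0,0,0.4],[0,0,3.9,0,0,0,0.4],[0,0,3.9,0,0,0,0.4],[0,0,3.9,0,0,0,0.4],[0,0,3.9,0,0,0,0.4],[0,0,3.9,0,0,0,0.4],[0,0,3.9,0,0,0,0.4],[0,0,3.9,0,0,0,0.4],[-0.5,0,3.8,0,0,0,0.4]]]'
python3 -m pendant '[[[0,0.7,0,0,6.3,0,0.4],[0,0.7,0,0,6.3,0,0.4],[0,0.7,0,0,6.3,0,0.4],[0,0.7,0,0,6.3,0,0.4],[0,0.7,0,0,6.3,0,0.4],[0,0.7,0,0,6.3,0,0.4],[0,0.7,0,0,6.3,0,0.4],[0,0.7,0,0,6.3,0,0.4],[0,0.7,0,0,6.3,0,0.4],[0,0.7,0,0,6,0,0.4],[0,0,0,0,0,0,0.4],[0,0,0,0,0,0,0.4]]]'
python3 -m pendant '[[[0,0,0,0,0,0,0.4],[0,0,0,0,0,0,0.4],[0,0,0,0,0,0,0.4],[0,0,0,0,0,0,0.4]]]'
python3 - <<'E'
from h import *
s,o=shot("wrist","w9");o2=ctrl.get_obs();print(o["tool_pos"],o2["tool_pos"],o["orientation"])
crop(s,"w9c",230,140,110,100,6)
np.savez("w9.npz",p=o["tool_pos"],o=o["orientation"])
E
```

```text
clock: 10.5
tool_pos: [0.4763, -0.2747, 0.243]
orientation: [-90.0, 0.0, 172.5]
force: [2.5, 1.3, -1.0]
opening: 0.0349
clock: 11.5
tool_pos: [0.4772, -0.2728, 0.1724]
orientation: [-90.0, -0.0, 109.9]
force: [0.3, 0.1, -0.3]
opening: 0.035
clock: 11.83
tool_pos: [0.4775, -0.2729, 0.1729]
orientation: [-90.0, 0.0, 109.8]
force: [-0.6, 0.6, 0.0]
opening: 0.0349
[ 0.47753386 -0.2728788   0.1729068 ] [ 0.47748521 -0.27286084  0.17286571] [-9.00301474e+01  1.73020849e-02  1.09811423e+02]
```

View pics/w9c.png

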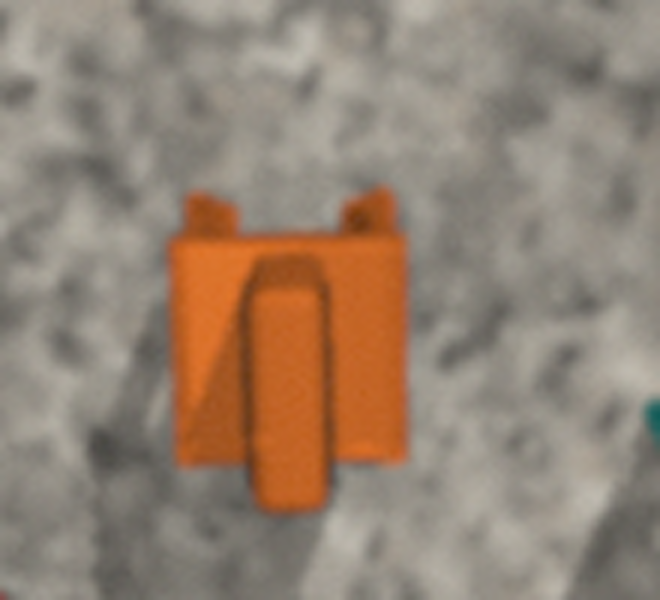

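Run:
```python
from h import *
s=snapshot("wrist");z=np.load("w9.npz");o=dict(tool_pos=z["p"],orientation=z["o"])
f=lambda P:(np.array(P,float)-2.5)/6+(230,140)
Rt=R.from_euler('xyz',o["orientation"],degrees=True).as_matrix()
for P,z in (([(250,288),(326,286),(330,508),(255,510)],.0715),([(172,240),(406,236),(408,462),(178,466)],.0445)):
    q=onz(s,f(P),z,o);c=q.mean(0);d=(q[2]+q[3]-q[0]-q[1]);
    print(c,"yaw",np.degrees(np.arctan2(-d[0],d[1])),"in tool(cm)",(Rt.T@(c-o["tool_pos"])*100).round(2))
```

```text
[ 0.47857454 -0.27086064  0.0715    ] yaw 20.77357255479263 in tool(cm) [ 0.16 10.14 -0.16]
[ 0.47833459 -0.27002803  0.0445    ] yaw 20.643081774489975 in tool(cm) [ 0.24 12.84 -0.17]
```

```bash
python3 -m pendant '[[[0.2,2,-0.15,0,-0.8,0,0.4],[0,2.5,0,0,0,0,0.4],[0,2.5,0,0,0,0,0.4],[0,2,0,0,0,0,0.4],[0,1.5,0,0,0,0,0.4],[0,1,0,0,0,0,0.4],[0,0.7,0,0,0,0,0.4],[0,0,0,0,0,0,0.4],[0,0,0,0,0,0,0.4],[0,0,0,0,0,0,0.4]]]'
python3 - <<'E'
from h import *
s,o=shot("wrist","w10");print(o["tool_pos"],o["orientation"])
E
```

```text
clock: 12.77
tool_pos: [0.4788, -0.2707, 0.0515]
orientation: [-90.1, 0.1, 110.6]
force: [-0.3, -0.8, -0.0]
opening: 0.0353
[ 0.47881582 -0.27067359  0.05149484] [-9.00678347e+01  5.25523357e-02  1.10570037e+02]
```

View pics/w10.png

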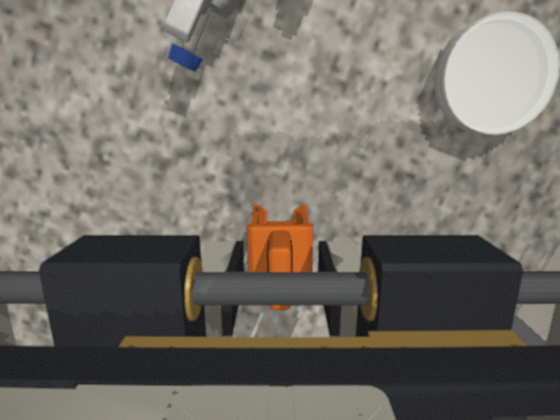

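```bash
python3 -m pendant '[[[0,0,0,0,0,0,0.15],[0,0,0,0,0,0,0.0],[0,0,0,0,0,0,0.0],[0,0,0,0,0,0,0.0],[0,0,0,0,0,0,0.0],[0,0,0,0,0,0,0.0],[0,0,0,0,0,0,0.0],[0,0,0,0,0,0,0.0]]]'
```

```text
clock: 13.48
tool_pos: [0.4782, -0.2705, 0.0506]
orientation: [-90.0, 0.0, 110.6]
force: [0.3, 0.3, 0.0]
opening: 0.0093
```

```bash
python3 -m pendant '[[[0,-1,0,0,0,0,0.0],[0,-2,0,0,0,0,0.0],[0,-3,0,0,4.7,0,0.0],[0,-3,0,0,4.7,0,0.0],[0,-3,0,0,4.7,0,0.0],[0,-3,0,0,4.7,0,0.0],[0,-2,0,0,4.7,0,0.0],[0,-1,0,0,4.7,0,0.0]]]'
python3 -m pendant '[[[2,0,0,0,0,0,0.0],[3.5,0,0,0,0,0,0.0],[3.8,0,0.1,0,0,0,0.0],[3.8,0,0.1,0,0,0,0.0],[3.8,0,0.1,0,0,0,0.0],[3.8,0,0.1,0,0,0,0.0],[3.8,0,0.1,0,0,0,0.0],[3.8,0,0,0,0,0,0.0],[3.8,0,0,0,0,0,0.0],[3.8,0,0,0,0,0,0.0],[3,0,0,0,0,0,0.0],[1.6,0,0,0,0,0,0.0]]]'
python3 -m pendant '[[[0,1,0,0,0,0,0.0],[0,1,0,0,0,0,0.0],[0,1,0,0,0,0,0.0],[0,0,0,0,0,0,0.0],[0,0,0,0,0,0,0.0],[0,0,0,0,0,0,0.0],[0,0,0,0,0,0,0.0],[0,0,0,0,0,0,0.0]]]'
python3 - <<'E'
from h import *
s,o=shot("wrist","w11");print(o["tool_pos"],o["orientation"],ctrl.get_obs()["tool_pos"])
t,_=shot("scene","s11");crop(t,"s11c",180,140,100,100,6)
E
```

```text
clock: 14.15
tool_pos: [0.4791, -0.2709, 0.235]
orientation: [-90.3, 0.1, 82.1]
force: [-0.3, 0.0, -0.2]
opening: 0.0095
clock: 15.15
tool_pos: [0.5272, 0.1347, 0.2312]
orientation: [-90.0, -0.0, 82.5]
force: [0.1, -0.5, -0.3]
opening: 0.0097
clock: 15.82
tool_pos: [0.5273, 0.1313, 0.2011]
orientation: [-90.0, -0.0, 82.3]
force: [-0.7, -0.1, -0.4]
opening: 0.0098
[0.52730493 0.13128578 0.20111492] [-9.00423330e+01 -3.08266473e-02  8.23196332e+01] [0.52726875 0.13141022 0.20103723]
```

View pics/w11.png

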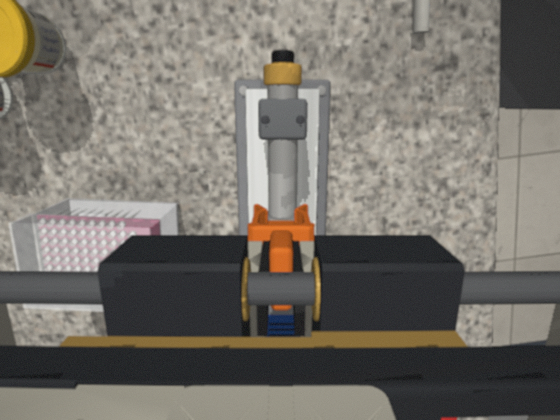

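View pics/s11.png

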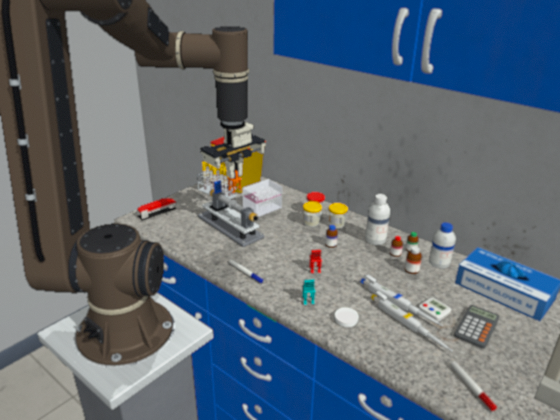

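```bash
python3 -m pendant '[[[0.6,-2,0.1,0,0,0,0.0],[0.6,-2.5,0,0,0,0,0.0],[0,-1.5,0,0,0,0,0.0],[0,0,0,0,0,0,0.0],[0,0,0,0,0,0,0.0],[0,0,0,0,0,0,0.0],[0,0,0,0,0,0,0.0],[0,0,0,0,0,0,0.0]]]'
python3 - <<'E'
from h import *
s,o=shot("wrist","w12");print(o["tool_pos"],o["orientation"],ctrl.get_obs()["tool_pos"])
crop(s,"w12c",220,90,130,150,4.5)
np.savez("w12.npz",p=o["tool_pos"],o=o["orientation"])
print((proj(s,[[.5277,.1433,.095],[.5277,.1433,.112]],o)-[220,90])*4.5+1.7)
E
```

```text
clock: 16.58
tool_pos: [0.5272, 0.1433, 0.2597]
orientation: [-89.9, 0.1, 82.3]
force: [0.6, -0.3, -0.8]
opening: 0.01
[0.52720167 0.14330816 0.25965284] [-8.99262783e+01  5.58210799e-02  8.23434842e+01] [0.52729268 0.14339638 0.259779  ]
[[269.97274398 435.47275963]
 [269.99708496 454.2878622 ]]
```

View pics/w12c.png

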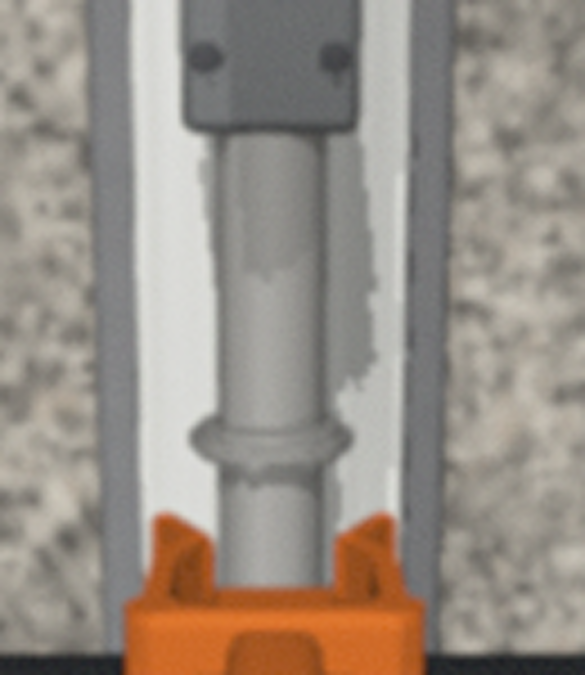

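```bash
python3 - <<'E'
from h import *
s=snapshot("wrist")
o=dict(tool_pos=np.zeros(3),orientation=np.zeros(3))
P=[[-.016,.0061,-.015],[-.016,.0061,.015],[-.016,.051,-.015],[-.016,.051,.015],[-.015,.0061,-.005],[-.015,.0061,.005],[-.016,.016,0]]
print((proj(s,P,o)-[220,90])*4.5+1.7)
E
python3 - <<'E'
import cv2
im=cv2.imread("pics/w12.png");cv2.imwrite("pics/w12d.png",cv2.resize(im[195:320,235:325],None,fx=6,fy=4.7*1.0,interpolation=cv2.INTER_CUBIC))
E
```

```text
[[134.82843905 607.70336567]
 [414.85053539 607.34931457]
 [162.26483082 500.69588764]
 [386.14043832 500.43140257]
 [228.25238969 616.45239638]
 [321.46718439 616.33389599]
 [274.68692576 579.58751252]]
```

View pics/w12d.png

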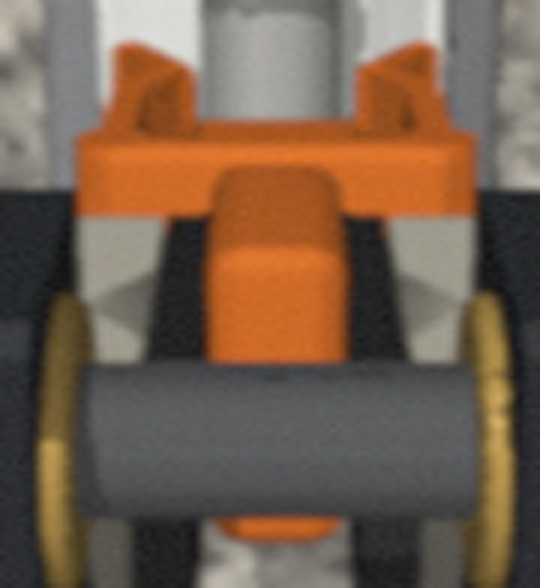

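Run:
```python
from h import *
s=snapshot("wrist")
o=dict(tool_pos=np.zeros(3),orientation=np.zeros(3))
for h in(-.0195,-.021,-.0225):
  print(proj(s,[[-.015,h,0],[.015,h,0],[0,h,-.005],[0,h,.005]],o).round(1).tolist())
```

```text
[[280.8, 246.7], [280.9, 310.7], [269.1, 279.6], [292.6, 279.5]]
[[280.8, 248.1], [280.9, 312.6], [269.0, 281.2], [292.7, 281.2]]
[[280.8, 249.5], [280.9, 314.5], [268.9, 282.9], [292.8, 282.9]]
```

```bash
python3 -m pendant '[[[0.1,2,0,0,0,0,0.0],[0,2.5,0,0,0,0,0.0],[0,2.5,0,0,0,0,0.0],[0,1.5,0,0,0,0,0.0],[0,1,0,0,0,0,0.0],[0,0,0,0,0,0,0.0],[0,0,0,0,0,0,0.0],[0,0,0,0,0,0,0.0],[0,0,0,0,0,0,0.0]]]'
python3 - <<'E'
from h import *
s,o=shot("wrist","w13");print(o["tool_pos"],o["orientation"],ctrl.get_obs()["tool_pos"])
t,_=shot("scene","s13");crop(t,"s13c",190,150,80,90,6.6)
E
```

```text
clock: 17.48
tool_pos: [0.5285, 0.145, 0.1669]
orientation: [-90.1, -0.1, 82.4]
force: [0.8, -0.1, -0.7]
opening: 0.0097
[0.52849828 0.14503661 0.16685425] [-9.01001021e+01 -7.26585000e-02  8.23677410e+01] [0.52837727 0.14497262 0.16673945]
```

View pics/w13.png

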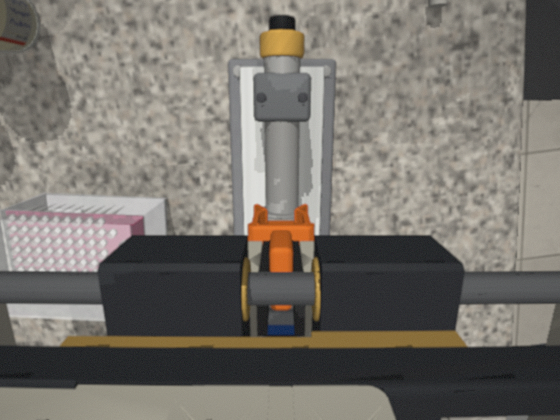

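View pics/s13c.png

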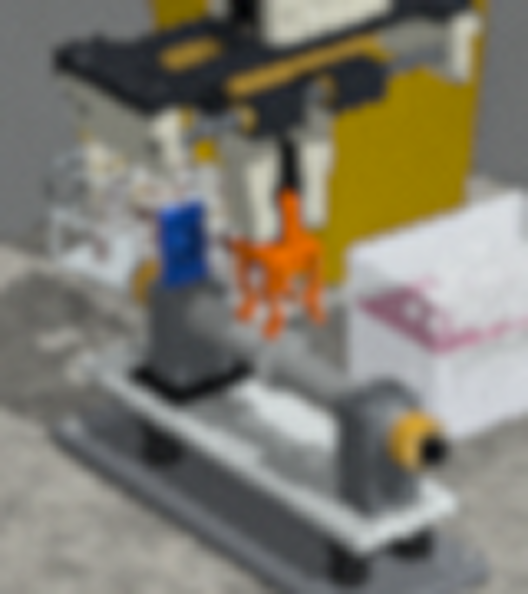

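```bash
python3 -m pendant '[[[-0.05,0.4,0.05,0,0,0,0.0],[0,0.4,0,0,0,0,0.0],[0,0.4,0,0,0,0,0.0],[0,0,0,0,0,0,0.0],[0,0,0,0,0,0,0.0]]]'; python3 -m pendant '[[[0,0.3,0,0,0,0,0.0],[0,0.3,0,0,0,0,0.0],[0,0.3,0,0,0,0,0.0],[0,0,0,0,0,0,0.0]]]'
```

```text
clock: 18.0
tool_pos: [0.527, 0.144, 0.1531]
orientation: [-90.0, 0.0, 82.4]
force: [-0.4, 0.1, -0.5]
opening: 0.0097
clock: 18.33
tool_pos: [0.5272, 0.1441, 0.1439]
orientation: [-90.0, 0.0, 82.4]
force: [-0.5, -0.8, -0.1]
opening: 0.0099
```

```bash
for i in 1 2 3; do python3 -m pendant '[[[0,0.2,0,0,0,0,0.0],[0,0,0,0,0,0,0.0]]]'; done
```

```text
clock: 18.5
tool_pos: [0.5276, 0.1443, 0.1426]
orientation: [-90.0, -0.0, 82.4]
force: [1.8, 0.7, 1.3]
opening: 0.0098
clock: 18.67
tool_pos: [0.5276, 0.1443, 0.1407]
orientation: [-90.0, -0.0, 82.4]
force: [1.4, -0.7, 3.0]
opening: 0.0101
clock: 18.83
tool_pos: [0.5276, 0.1443, 0.1387]
orientation: [-90.0, -0.0, 82.4]
force: [1.8, -0.5, 3.1]
opening: 0.0097
```

```bash
for i in 1 2 3; do python3 -m pendant '[[[0,0.25,0,0,0,0,0.0],[0,0,0,0,0,0,0.0]]]'; done
```

```text
clock: 19.0
tool_pos: [0.5275, 0.1444, 0.1363]
orientation: [-90.0, -0.0, 82.4]
force: [0.1, -0.7, 6.3]
opening: 0.0096
clock: 19.17
tool_pos: [0.5276, 0.1444, 0.134]
orientation: [-90.1, -0.0, 82.4]
force: [0.7, -0.9, 7.4]
opening: 0.0099
clock: 19.33
tool_pos: [0.5277, 0.1444, 0.1317]
orientation: [-90.1, -0.0, 82.4]
force: [-1.0, -0.8, 9.5]
opening: 0.0097
```

```bash
python3 -m pendant '[[[0,0.2,0,0,0,0,0.0],[0,0,0,0,0,0,0.0]]]';python3 -m pendant '[[[0,0.2,0,0,0,0,0.0],[0,0,0,0,0,0,0.0]]]'
```

```text
clock: 19.5
tool_pos: [0.5278, 0.1444, 0.1299]
orientation: [-90.1, -0.0, 82.4]
force: [-0.6, -1.2, 10.1]
opening: 0.01
clock: 19.67
tool_pos: [0.5279, 0.1444, 0.1281]
orientation: [-90.1, -0.0, 82.4]
force: [-0.5, -1.5, 12.6]
opening: 0.0094
```

```bash
python3 -m pendant '[[[0,0.15,0,0,0,0,0.0],[0,0,0,0,0,0,0.0]]]'
```

```text
clock: 19.83
tool_pos: [0.528, 0.1444, 0.1268]
orientation: [-90.1, -0.0, 82.4]
force: [-0.6, -0.9, 12.4]
opening: 0.01
```

```bash
python3 -m pendant '[[[0,0.15,0,0,0,0,0.0],[0,0,0,0,0,0,0.0]]]'
```

```text
clock: 20.0
tool_pos: [0.528, 0.1444, 0.1255]
orientation: [-90.1, -0.0, 82.4]
force: [-1.2, -1.6, 13.4]
opening: 0.0099
```

```bash
python3 -m pendant '[[[0,0.1,0,0,0,0,0.0],[0,0,0,0,0,0,0.0]]]'
```

```text
clock: 20.17
tool_pos: [0.5281, 0.1444, 0.1246]
orientation: [-90.1, -0.0, 82.4]
force: [-0.5, -0.6, 13.6]
opening: 0.0099
```

```bash
python3 -m pendant '[[[0,0.15,0,0,0,0,0.0],[0,0,0,0,0,0,0.0]]]'
```

```text
clock: 20.33
tool_pos: [0.5281, 0.1446, 0.1229]
orientation: [-90.1, -0.1, 82.4]
force: [-1.5, -0.0, 10.1]
opening: 0.0099
```

```bash
python3 -m pendant '[[[0,0.12,0,0,0,0,0.0],[0,0,0,0,0,0,0.0]]]'
```

```text
clock: 20.5
tool_pos: [0.5276, 0.1445, 0.1207]
orientation: [-90.1, -0.0, 82.4]
force: [1.7, 0.5, 4.3]
opening: 0.0097
```

```bash
python3 -m pendant '[[[0,0.12,0,0,0,0,0.0],[0,0,0,0,0,0,0.0]]]'
```

```text
clock: 20.67
tool_pos: [0.5275, 0.1445, 0.1193]
orientation: [-90.0, -0.0, 82.4]
force: [1.6, 0.7, 4.1]
opening: 0.0096
```

```bash
python3 -m pendant '[[[0,0,0,0,0,0,0.0],[0,0,0,0,0,0,0.0]]]'
python3 - <<'E'
from h import *
s,o=shot("wrist","w14");print(o["tool_pos"],o["force"])
crop(s,"w14c",200,130,160,110,5)
t,_=shot("scene","s14");crop(t,"s14c",190,150,80,90,6.6)
E
```

```text
clock: 20.83
tool_pos: [0.5275, 0.1444, 0.1193]
orientation: [-90.0, -0.0, 82.4]
force: [0.9, 1.0, 4.8]
opening: 0.0099
[0.52754242 0.14444699 0.11931401] [0.90514284 0.98234939 4.84491148]
```

View pics/w14c.png

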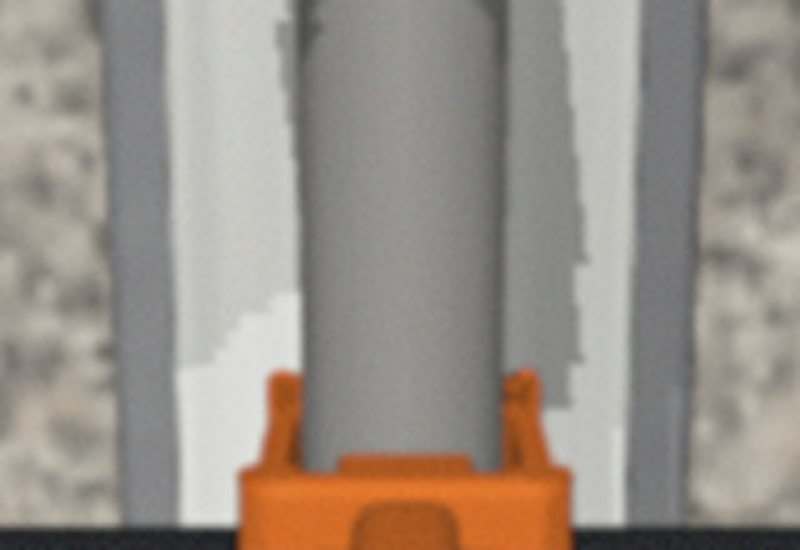

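View pics/s14c.png

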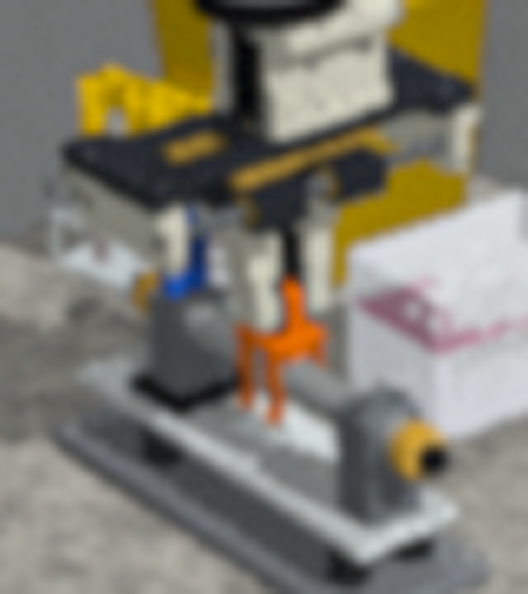

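```bash
python3 -m pendant '[[[0,-0.2,0,0,0,0,0.0],[0,-0.15,0,0,0,0,0.0],[0,0,0,0,0,0,0.0],[0,0,0,0,0,0,0.0]]]'; python3 -m pendant '[[[0,-0.15,0,0,0,0,0.0],[0,0,0,0,0,0,0.0],[0,0,0,0,0,0,0.0]]]'
```

```text
clock: 21.27
tool_pos: [0.5275, 0.1444, 0.1228]
orientation: [-90.0, -0.0, 82.4]
force: [4.1, 2.7, 2.2]
opening: 0.0101
clock: 21.52
tool_pos: [0.5272, 0.1443, 0.1241]
orientation: [-90.0, -0.0, 82.4]
force: [4.0, 2.4, 1.8]
opening: 0.0098
```

```bash
python3 -m pendant '[[[0.03,0,-0.05,0,0,0,0.0],[0,0,0,0,0,0,0.0],[0,0,0,0,0,0,0.0]]]'
```

```text
clock: 21.77
tool_pos: [0.5273, 0.1443, 0.1239]
orientation: [-90.0, 0.0, 82.3]
force: [1.1, 2.5, 0.7]
opening: 0.0096
```

```bash
python3 -m pendant '[[[0,0,0,0,0,0,0.3],[0,0,0,0,0,0,0.35],[0,0,0,0,0,0,0.35],[0,0,0,0,0,0,0.35],[0,0,0,0,0,0,0.35],[0,0,0,0,0,0,0.35]]]'
python3 -m pendant '[[[0,-0.5,0,0,0,0,0.35],[0,-1,0,0,0,0,0.35],[0,-2,0,0,0,0,0.35],[0,-3,0,0,0,0,0.35],[-1,-3,0,0,0,0,0.35],[-2,-2,0,0,0,0,0.35],[-2,0,0,0,0,0,0.35],[-1,0,0,0,0,0,0.35],[0,0,0,0,0,0,0.35],[0,0,0,0,0,0,0.35],[0,0,0,0,0,0,0.35]]]'
python3 - <<'E'
from h import *
s,o=shot("wrist","w15");print(o["tool_pos"],o["force"])
t,_=shot("scene","s15");crop(t,"s15c",190,150,80,90,6.6)
np.savez("w15.npz",p=o["tool_pos"],o=o["orientation"])
E
```

```text
clock: 22.27
tool_pos: [0.5275, 0.1442, 0.124]
orientation: [-90.0, 0.0, 82.4]
force: [0.3, 0.3, -0.0]
opening: 0.0306
clock: 23.18
tool_pos: [0.5197, 0.0852, 0.2389]
orientation: [-90.0, 0.0, 82.3]
force: [-0.3, -0.6, -0.1]
opening: 0.0303
[0.51969439 0.08518669 0.23891856] [-0.26733518 -0.57513966 -0.09670581]
```

View pics/w15.png

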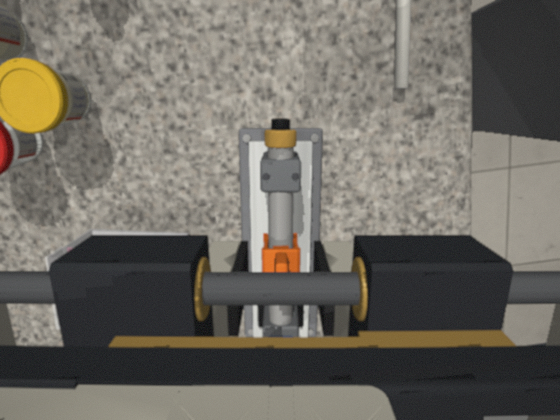

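View pics/s15c.png

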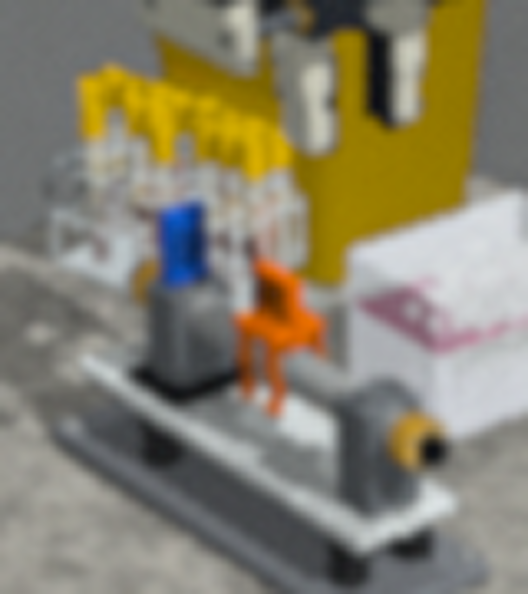

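```bash
python3 -m pendant '[[[2,0,0,0,0,0,0.35],[3,0,0,0,0,0,0.35],[3,0,0,0,0,0,0.35],[2,0,0,0,0,0,0.35],[1.5,0,0,0,0,0,0.35],[0,0,0,0,0,0,0.35],[0,0,0,0,0,0,0.35],[0,0,0,0,0,0,0.35],[0,0,0,0,0,0,0.35],[0,0,0,0,0,0,0.35],[0,0,0,0,0,0,0.35]]]'
python3 - <<'E'
from h import *
s,o=shot("wrist","w16");print(o["tool_pos"],o["force"])
crop(s,"w16c",200,100,160,130,5)
np.savez("w16.npz",p=o["tool_pos"],o=o["orientation"])
# predicted if seated upright
c=np.array([.5277,.1436,0]);y=np.array([np.sin(np.radians(7.6)),np.cos(np.radians(7.6)),0]);x=np.array([y[1],-y[0],0])
for n,hx,hy,z in(("fin",.005,.015,.095+.051),("bridge",.016,.015,.095+.024)):
    P=[c+a*hx*x+b*hy*y+[0,0,z] for a,b in((1,-1),(-1,-1),(-1,1),(1,1))]
    print(n,((proj(s,P,o)-[200,100])*5+2).round(0).tolist())
E
```

```text
clock: 24.2
tool_pos: [0.5351, 0.1983, 0.2394]
orientation: [-90.0, -0.0, 82.3]
force: [-0.2, 0.3, 0.6]
opening: 0.0307
[0.53505953 0.19827117 0.23938742] [-0.15560825  0.29102753  0.64876294]
fin [[367.0, 41.0], [441.0, 41.0], [440.0, 262.0], [369.0, 262.0]]
bridge [[297.0, 40.0], [510.0, 40.0], [508.0, 240.0], [301.0, 241.0]]
```

View pics/w16c.png

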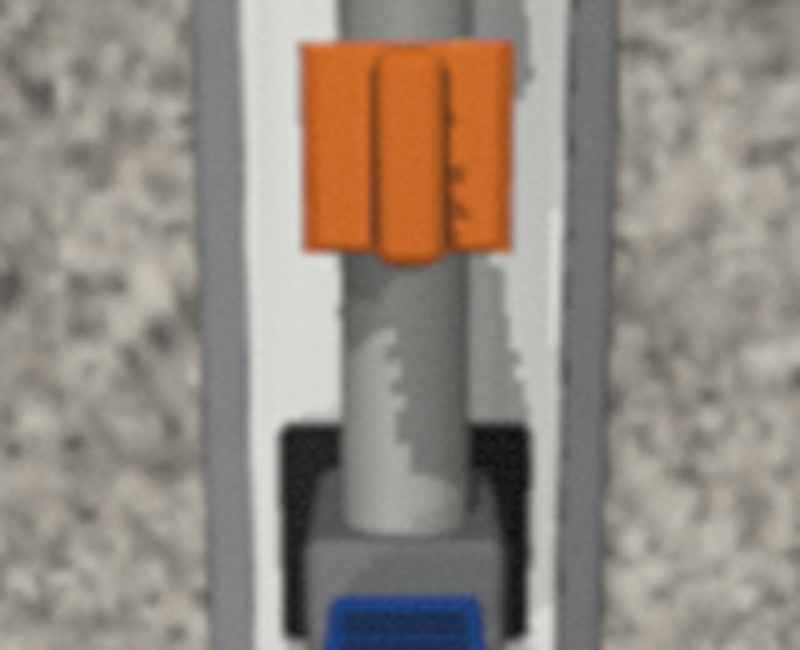

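Run:
```python
from h import *
t,_=shot("scene","s17")
c=np.array([.5277,.1436,0]);y=np.array([np.sin(np.radians(7.6)),np.cos(np.radians(7.6)),0]);x=np.array([y[1],-y[0],0])
im=cv2.resize(t["image"][150:240,190:270,::-1],None,fx=6.6,fy=6.6,interpolation=cv2.INTER_CUBIC)
pr=lambda P:(proj(t,P)-[190,150])*6.6+2.8
for a in(-1,1):
  for b in(-1,1):
    for P,col in((c+a*.005*x+b*.015*y+[0,0,.146],(0,255,0)),(c+a*.016*x+b*.015*y+[0,0,.119],(255,255,0)),(c+a*.014*x+b*.013*y+[0,0,.074],(255,0,255))):
        cv2.circle(im,tuple(int(v) for v in pr(P)[0]),3,col,-1)
cv2.imwrite("pics/s17c.png",im)
```

```text
(no output)
```

View pics/s17c.png

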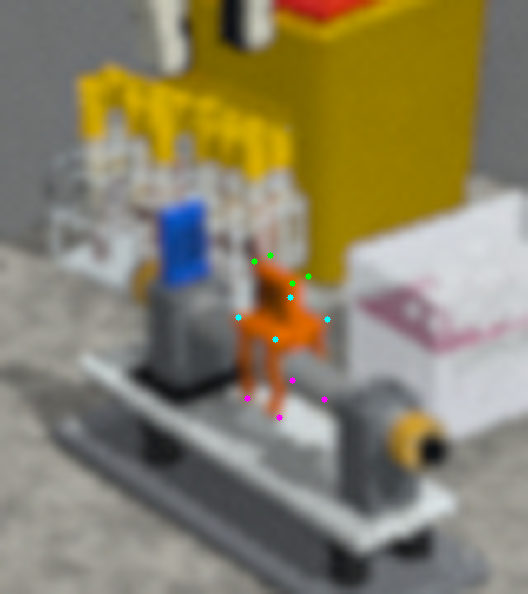

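View pics/s17.png

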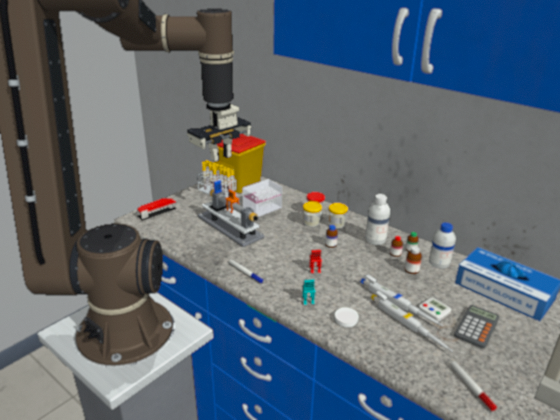

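Run:
```python
from h import *
s=snapshot("wrist")
for n,px in(("w8",(180+(131-1.5)/4,150+156/4)),("w16",(200+403/5,100+533/5))):
    z=np.load(n+".npz");o=dict(tool_pos=z["p"],orientation=z["o"])
    for h in(.1,.106): print(n,h,onz(s,[px],h,o)[0])
# blue handle top, w16 vs w8
a=cv2.imread("pics/w8.png")[150:230,180:380];b=cv2.imread("pics/w16.png")
cv2.imwrite("pics/w16d.png",cv2.resize(b[190:240,250:320],None,fx=8,fy=8,interpolation=cv2.INTER_CUBIC))
```

```text
w8 0.1 [0.53866772 0.21005002 0.1       ]
w8 0.106 [0.53987776 0.20871906 0.106     ]
w16 0.1 [0.5366143  0.21065784 0.1       ]
w16 0.106 [0.53639543 0.20898341 0.106     ]
```

View pics/w16d.png

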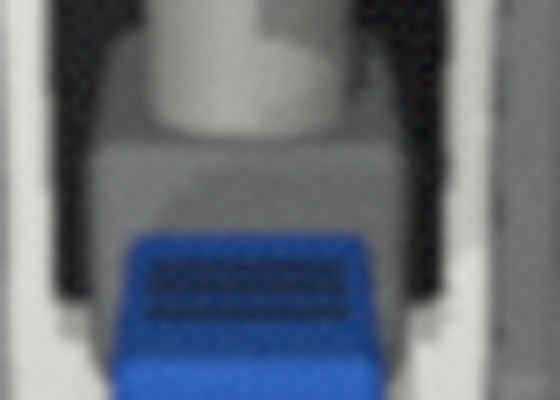

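Run:
```python
from h import *
print(ctrl.close_job(), ctrl.get_obs()["clock"], ctrl.get_obs()["force"])
```

```text
the job is handed in; nothing more can be done
the job is handed in; nothing more can be done
```

The joint is closed and the orange clip is snapped on over the flanges, and the job was handed in at about 24 s of the 72 s allowed.

- **Closing the joint:** I pushed the blue handle until the flanges met the hard stop. The force there rose to 12.6 N, and the picture showed the flanges together.
- **Pressing the clip on:** I set the clip astride the flanges and pressed in small steps. The force peaked at about 13.6 N, which puts the pipe roughly 16 mm down, well clear of its stops. It then fell to about 4 N at the snap. One more 1.2 mm step followed before I had confirmed the snap, and the force stayed at 4 to 5 N. I then eased off, let go and backed away.

**Last checks:**
- **Clip:** its position, height and straightness in the wrist and scene pictures match a fully seated, upright clip to within about 1 mm.
- **Flanges:** they are hidden under the clip, so I checked the sliding half's block instead. It is within about 0.3 to 0.6 mm of where it was just after closing, which is about as fine as the pictures show.
- **Disagreement:** with the clip seated but still held, the arm read a side force of a few newtons. I shifted the tool about half a millimetre to reduce it, and it was gone once the clip was released.
- **Rest of the bench:** the other things look undisturbed in the scene picture.

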